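# Turn the recipe card over in the bakery's flip book

### The job

Turn the half-raised recipe card of the flip book over its spine, so that it lies flat on the other side, leaving the card beneath it where it is. Push it over and press it down gently with the fingertips or the outside of the fingers: do not pinch it between the fingers, fling it, or disturb the other things on the bench.

Things in the scene. Friction and masses are not known exactly. Their poses are not given: they have to be found in the camera images.
- book: the flip book: flat aluminium base plate 170 x 330 x 18 mm, fixed to the bench, with a thin dark spine across its middle between two small blocks (x = +-81 mm, 37 mm high). Origin: centre of the underside, on the bench. x runs along the spine, y across it, z up. Unturned cards are on the +y side; on the -y side lies a fixed pack of turned cards, top 25 mm above the bench
- spine (a point): middle of the hinge axis of both cards, 30 mm above the bench, straight above the book's origin; the axis runs along the book's x
- card (a joint): angle of the half-raised white card about the spine: 0 flat on the +y side, 1.57 upright, 3.14 flat on the -y side (its stop). Starts at 0.35 to 0.95. Card: 150 mm along the spine, reaching 150 mm from the axis, 7 mm thick, about 0.13 kg. The hinge is stiff (0.22 N m, 1.5 to 3 N at the edge): the card stays at any angle, never falls, and must be pressed flat
- card_edge (a point): middle of the card's free edge, 150 mm from the hinge axis, at mid thickness
- back_face (a point): centre of the card's back face, 82 mm from the hinge axis: rigid white plastic backing 150 x 135 x 4 mm, the underside at the start, uppermost once turned. At joint 0 its axes are the book's; they turn with the card
- front_face (a point): centre of the card's front face, 82 mm from the hinge axis: picture panel 136 x 121 x 3 mm, set in 7 mm from the rim of the backing; upper face at the start. Axes as back_face
- under_card (a joint): angle (rad) of the second card, which lies flat under the raised one on the +y side (0 = flat, top 24 mm above the bench, 150 mm along the spine, reaching 150 mm from it). It has the same stiff hinge and must stay down
- cutter_big: loose steel ring cutter, 72 mm across, 45 mm high; origin: centre of its underside
- cutter_small: loose steel ring cutter, 48 mm across, 45 mm high; origin: centre of its underside
- cup: loose aluminium cup, 68 mm across the rim, 70 mm high; origin: centre of its underside
- shaker: loose aluminium jar with steel cap, 54 mm across, 85 mm high; origin: centre of its underside
- bowl: loose white bowl, 100 mm across, 45 mm high; origin: centre of its underside
- scraper: loose dough scraper lying flat, blade 100 x 75 mm, wooden grip 20 mm high along one long side; origin: centre of its underside

How it is judged:
By the outcome, as a careful person would: the job done as asked, in the order asked, and still so for the second after the job is handed in, with the robot touching nothing.
It also fails if it takes over 42 s, if anything falls off the work surface, if the arm or the gripper's body presses on something with over 40 N, if the wrist force passes 120 N, or if a joint passes its speed limit or range.

### The arm

A 7-joint arm with a two-finger parallel gripper is mounted at the origin on the work surface. World frame = base frame: x ahead of the robot, y to its left, z up, the work surface at z = 0. Lengths are in mm, angles in rad, forces in N, time in s.
With the tool pointing down it reaches from about 425 to 950 mm from the base axis. Payload 4.7 kg.
Tool frame: the origin (TCP) lies midway between the tips of the shut fingers; the grasp point (between the pads) lies 19 mm behind it; z points along the fingers, x is the direction in which the jaws open and shut, and the axes are right-handed (so a half turn about z gives the same grasp; the last joint's range is limited). The gripper opens to 87 mm and grips with 3 to 60 N. Pads are 19 mm wide; open, the fingers measure 117 mm over their backs; the gripper's body (75 mm by 190 mm) begins 51 mm behind the grasp point.
Start: joints at [1.238, 0.469, -0.049, 1.532, 0.024, 1.141, -0.082], TCP at [201.972, -644.094, 222.573] pointing down, gripper open.
Joint ranges: [-2.59, 2.59], [-0.33, 1.99], [-1.39, 1.29], [0.1, 2.45], [-1.04, 4.18], [0.21, 1.99], [-2.66, 2.66]. Speed limits (rad/s): [2.57, 2.57, 3.14, 3.14, 3.14, 3.14, 3.14].

### API

Orientations are given as [roll, pitch, yaw] about the fixed x, y, z axes, in that order (R = Rz(yaw) Ry(pitch) Rx(roll)).
In Python, from station import env gives the robot as it stands.
- The arm moves only by the shell command python3 -m pendant 'ROWS' [FORCE]. ROWS is JSON, a list that holds one entry, the list of rows, each a list of 7 numbers: the shift along the world's x, y, z in units of 40 mm (1.0 is 40 mm), then the turn, a rotation vector about the world's x, y, z in units of 5 degrees (1.0 is 5 degrees), then the opening, from 0 (shut) to 1 (fully open). A call has 1 to 12 rows; each row is the pose to reach, as a shift and turn from the pose commanded when the call began; what a row does not reach only later rows make up. A row lasts 1/12 s, in which the tool goes at most 41.7 mm and 7.16 degrees, less where a joint would pass 70% of its speed; a pose out of reach is approached as far as the arm can. A call with a gripper value outside its range is refused whole. The fingers move at their own pace and stop on an object; FORCE is the grip in N (left out, the last holds). Time passes only in rows, so rows that repeat a pose let the fingers close. It gives the time, the measured TCP pose, the force and the opening at its end, in the units of the state.
- env.observe(): the state, without advancing time (a new reading comes with each control period).
- env.get_image(name): name is "side" or "top" or "wrist"; returns a dict with "color" (400x640x3 uint8, red, green, blue), "fx", "fy", "cx", "cy" (pixels), "R" (3x3) and "t" (3): a world point X has camera coordinates R X + t; the wrist camera has in their place "tool_from_camera" (4x4, takes a point from camera to tool coordinates, whose origin is the TCP and whose axes are the tool frame's). Camera axes: x right, y down, z forward; pixel columns grow to the right and rows downward; lengths in mm; the calibration is good to about 2 mm. The wrist camera is an equidistant fisheye: a pixel r from the principal point sees the ray r / f radians off the axis. A picture is of the moment at which its call begins: read the wrist's pose just before it. There is no depth.
- env.finish_job(): hands the job in, once; it reports no verdict.
Trained networks look in a picture, given as the dict that the camera call returned (one of the last four; its "shot" number tells which), for a name from the list of things; names that differ only in an ending like _2 or _b are one class to them, and where a whole thing is asked for, a point or a joint stands for the part that bears it (a point fixed in the world has none). Each returns a list of dicts, best first, with "score" (0 to 1); they miss things now and then, are a little off and sometimes report something else, mostly with a low value. They report only what shows in the picture. A call takes as long as a camera call.
- env.search_frame(picture, thing): "box" ([left, top, width, height] in pixels, round what is visible of it).
The state is a dict: "time": time; "qpos": joint angles; "qd": joint speeds; "tau": joint torques, N m; "position": TCP position; "ee_rot": TCP orientation; "ft_force": force on the tool from outside, world axes, zero at the start; "ft_torque": the same for the moment, N m; "gripper_width": finger opening in mm.
Only numpy, scipy, OpenCV 4.12 (cv2) and the standard library are available. Lean on these libraries where they do the work, as an engineer would, in place of code of your own. Each camera call takes 0.05 s, during which the arm holds its last target. There are 200 camera calls.

## Working session

There is one attempt and no reset: what is moved stays moved. The work goes in short steps, Python scripts to look and compute and a shell command to move; the robot and the scene stay as the last step left them, time stands still between calls to the robot, and variables do not carry over. Pictures are saved under pics/ and viewed, about 8 in all and at most 12, crops included, and the job is handed in when it is done.

```bash
mkdir -p pics
python3 - <<'E'
from station import env
import cv2
s=env.observe();print(s['time'],s['position'],s['ee_rot'],s['gripper_width'])
for n in("top","side"):
    p=env.get_image(n);cv2.imwrite(f'pics/{n}0.png',p['color'][:,:,::-1])
    print(n,p['fx'],p['fy'],p['cx'],p['cy'],p['R'],p['t'])
    for t in["book","card","under_card","card_edge","back_face","cutter_big","cutter_small","cup","shaker","bowl","scraper"]:
        try:print(t,[(d['box'],round(d['score'],2)) for d in env.search_frame(p,t)[:2]])
        except Exception as e:print(t,e)
E
```

```text
0.0 [ 201.72504179 -643.50918642  221.49780691] [ 3.14149675e+00  1.98030010e-03 -1.26697837e+00] 87.3007896358954
top 438.4540573508066 438.4540573508066 318.69221678929205 203.32505878114807 [[ 0.02320465 -0.99961032  0.01551615]
 [-0.99011003 -0.02512656 -0.13802461]
 [ 0.13836069 -0.01215988 -0.99030725]] [   3.02595834  604.87410533 1005.00663858]
book [([221.5, 183.4, 153.6, 100.6], 0.92)]
card [([232.4, 203.4, 75.8, 69.8], 0.94)]
under_card [([232.1, 213.1, 11.7, 63.0], 0.74)]
card_edge [([235.4, 198.6, 69.8, 74.7], 0.85)]
back_face [([232.8, 199.5, 72.1, 75.8], 0.66)]
cutter_big [([309.1, 140.8, 25.5, 30.9], 0.66)]
cutter_small [([305.3, 295.6, 5.7, 4.6], 0.53)]
cup [([383.8, 230.9, 34.7, 28.3], 0.83), ([231.8, 201.4, 73.8, 71.8], 0.67)]
shaker [([233.4, 150.0, 22.6, 27.3], 0.72), ([236.3, 201.2, 70.6, 74.4], 0.27)]
bowl [([367.8, 168.0, 40.0, 42.1], 0.59)]
scraper [([169.9, 216.8, 41.3, 43.3], 0.57)]
side 404.85663412427016 404.85663412427016 321.5949386352173 204.8801665395619 [[ 0.87124652 -0.49083145 -0.00373903]
 [-0.35217367 -0.61978064 -0.70131709]
 [ 0.34191111  0.61233687 -0.71283964]] [-495.44341972  273.83207427  635.61789559]
book [([214.1, 143.7, 169.1, 154.2], 0.63)]
card []
under_card [([227.3, 191.8, 36.9, 37.0], 0.94)]
card_edge [([220.8, 142.5, 98.7, 85.6], 0.68)]
back_face [([220.9, 142.6, 101.5, 88.5], 0.93)]
cutter_big [([367.6, 185.1, 33.2, 37.7], 0.84), ([224.5, 239.9, 26.6, 35.2], 0.18)]
cutter_small []
cup [([325.1, 282.6, 43.5, 54.7], 0.66), ([369.2, 182.6, 30.7, 37.3], 0.43)]
shaker [([318.2, 132.9, 17.6, 38.2], 0.61)]
bowl [([370.5, 242.0, 57.0, 50.2], 0.56), ([226.3, 144.8, 93.4, 83.2], 0.38)]
scraper [([219.8, 140.0, 39.0, 32.5], 0.62)]
```

Run:
```python
import cv2,numpy as np
a=cv2.imread('pics/top0.png')[120:310,160:430];b=cv2.imread('pics/side0.png')[110:340,190:440]
cv2.imwrite('pics/a.png',cv2.resize(a,None,fx=2.9,fy=2.9,interpolation=2)); cv2.imwrite('pics/b.png',cv2.resize(b,None,fx=2.5,fy=2.5,interpolation=2))
```

```text
(no output)
```

View pics/a.png

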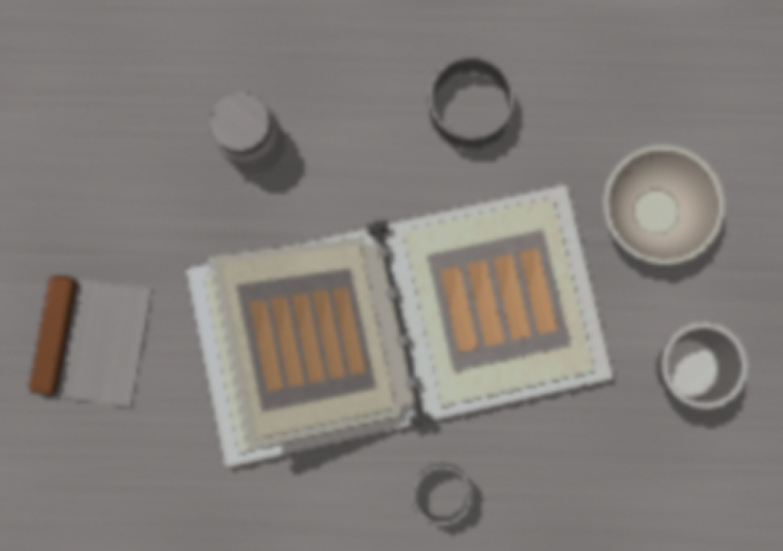

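View pics/b.png

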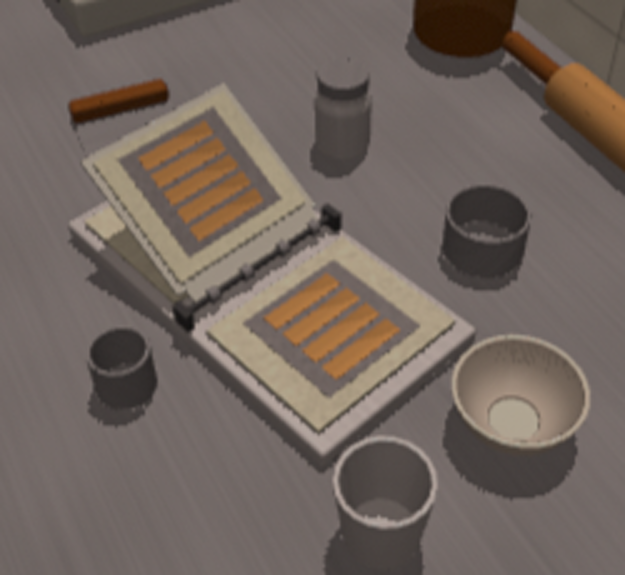

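The top view (crop scaled 2.9) shows the raised card on the left, with base corners at about (190,268), (230,465), (567,187) and (610,378). The spine blocks are at (378,230) and (425,422). The side view (crop scaled 2.5) shows the card's free-edge corners at (84,162) and (222,86). The card's path and the pressing side are clear. Next I fit the book pose and the card angle.

```bash
cat > h.py <<'E'
from station import env
import numpy as np
from scipy.optimize import least_squares
def proj(p,X):
    c=np.asarray(X)@p['R'].T+p['t']; return c[:,:2]/c[:,2:]*[p['fx'],p['fy']]+[p['cx'],p['cy']]
def b2w(q,P):
    c,s=np.cos(q[2]),np.sin(q[2]);P=np.atleast_2d(P)
    return np.c_[q[0]+c*P[:,0]-s*P[:,1],q[1]+s*P[:,0]+c*P[:,1],P[:,2]]
E
python3 - <<'E'
from h import *
T=env.get_image("top");S=env.get_image("side")
A=np.array([(567,187),(610,378),(190,268),(230,465),(378,230),(425,422)])/2.9+[160,120]
PA=np.array([(85,-165,18),(-85,-165,18),(85,165,18),(-85,165,18),(81,0,37),(-81,0,37)],float)
B=np.array([(222,86),(84,162),(474,330),(322,447),(330,213),(184,310)])/2.5+[190,110]
PB=np.array([(85,-165,18),(-85,-165,18),(81,0,37),(-81,0,37)],float)
def f(q):
    e=[[x,150*np.cos(q[3]),30+150*np.sin(q[3])] for x in(75,-75)]
    return np.r_[proj(T,b2w(q,PA))-A, proj(S,b2w(q,np.r_[e,PB]))-B].ravel()
r=least_squares(f,[550,80,.25,.6],loss='soft_l1',x_scale=[100,100,.1,.1]);q=r.x
print(q);print(f(q).reshape(-1,2).round(1))
np.save('q.npy',q)
def gnd(px,z):
    d=T['R'].T@np.array([(px[0]-T['cx'])/T['fx'],(px[1]-T['cy'])/T['fy'],1]);o=-T['R'].T@T['t'];return (o+d*(z-o[2])/d[2]).round()
for n,u,z in[("shaker",(240,122),85),("cbig",(472,100),45),("csm",(445,495),45),("scr",(60,335),10),("cup",(703,366),70),("bowl",(663,205),45)]:
    print(n,gnd(np.array(u)/2.9+[160,120],z))
s=env.observe();print(s['position'],s['ee_rot'],s['qpos'])
print(b2w(q,[[0,230,200],[0,190,90]]))
E
```

```text
[5.38883435e+02 6.51169370e+01 2.48711404e-01 5.25997591e-01]
[[ 0.7 -1.9]
 [ 2.5 -0.1]
 [-1.2 -0.3]
 [-1.   1. ]
 [ 0.4 -1.7]
 [-1.  -1.5]
 [ 0.1 -0.6]
 [-2.5  0.4]
 [ 1.1  0.1]
 [-0.3  4.6]
 [-0.1 -0.7]
 [-1.5  0.3]]
shaker [690. 196.  85.]
cbig [724.  11.  45.]
csm [400.  25.  45.]
scr [522. 350.  10.]
cup [ 506. -177.   70.]
bowl [ 639. -149.   45.]
[ 201.95451105 -644.09946518  222.54544528] [-3.14158375e+00 -5.32752233e-05 -1.26700971e+00] [ 1.23809547  0.46863197 -0.04857424  1.53251358  0.02412189  1.14097896
 -0.08231063]
[[482.26773489 288.03993387 200.        ]
 [492.11394358 249.27071703  90.        ]]
```

```bash
python3 -m pendant '[[[1,1,0.3,0,0,2,0],[2,2,0.6,0,0,3,0],[3,3,1,0,0,4,0],[4,4,1,0,0,5,0],[5,5,1,0,0,6.5,0],[5.7,5.7,1,0,0,8,0],[6.4,6.4,1,0,0,9.3,0],[7.1,7.1,1,0,0,10.5,0],[7.8,7.8,1,0,0,11.6,0],[8.5,8.5,1,0,0,12.6,0],[9,9.2,1,0,0,13.5,0],[9,9.5,1,0,0,14,0]]]'; python3 -c "
from station import env
s=env.observe();print(s['position'],s['ee_rot'],s['qpos'],s['ft_force'])"
```

```text
time: 2.3
position: [547.3, -285.9, 262.6]
ee_rot: [3.141, -0.001, -0.043]
ft_force: [0.1, -0.3, 0.3]
gripper_width: 15.1
[ 547.32545655 -285.89208306  262.61542585] [ 3.14119717e+00 -9.79650882e-04 -4.27296733e-02] [ 0.75120607  0.38097829 -0.45514329  1.60881653  0.17697387  1.19180001
  0.21613228] [ 0.13297951 -0.33803086  0.33262104]
```

```bash
python3 -m pendant '[[[0.3,0.8,0,0,0,0.3,0],[0.5,1.8,0,0,0,0.6,0],[0.5,2.8,0,0,0,0.9,0],[0.4,3.8,0,0,0,1.2,0],[0.2,4.8,0,0,0,1.5,0],[0,5.8,0,0,0,1.8,0],[-0.3,6.8,0,0,0,2.1,0],[-0.6,7.8,0,0,0,2.4,0],[-0.9,8.8,0,0,0,2.7,0],[-1.2,9.8,0,0,0,3,0],[-1.4,10.7,0,0,0,3.3,0],[-1.6,11.4,0,0,0,3.4,0]]]'; python3 -c "
from station import env
s=env.observe();print(s['qpos'],s['ft_force'])"
```

```text
time: 3.3
position: [480.6, 172.5, 263.1]
ee_rot: [-3.141, -0.001, 0.255]
ft_force: [1.0, 0.3, -0.8]
gripper_width: 0.6
[ 0.20244783  0.23645742 -0.73808657  1.83408179  0.17447443  1.13544709
 -0.34017323] [ 0.9707802   0.25019056 -0.78765819]
```

```bash
python3 -m pendant '[[[-0.1,0.6,0,-1,-0.25,0,0],[-0.2,1.2,0,-2,-0.5,0,0],[-0.3,1.6,0,-3,-0.76,0,0],[-0.3,1.9,0,-4,-1,0,0],[-0.3,2,-0.3,-5,-1.26,0,0],[-0.3,2,-0.6,-6,-1.5,0,0],[-0.3,2,-1,-7,-1.76,0,0],[-0.3,2,-1.4,-7.75,-1.95,0,0],[-0.3,2,-1.8,-7.75,-1.95,0,0],[-0.3,2,-2.1,-7.75,-1.95,0,0],[-0.3,2,-2.1,-7.75,-1.95,0,0],[-0.3,2,-2.1,-7.75,-1.95,0,0]]]'
python3 - <<'E'
from h import *
import cv2
s=env.observe();print(s['position'],s['ee_rot'],s['qpos'],s['ft_force'])
p=env.get_image('side');im=p['color'][60:340,150:450,::-1];cv2.imwrite('pics/c.png',cv2.resize(im,None,fx=2,fy=2))
q=np.load('q.npy');d=s['position'][:2]-q[:2];c,n=np.cos(q[2]),np.sin(q[2]);print('book',c*d[0]+n*d[1],-n*d[0]+c*d[1])
E
```

```text
time: 4.3
position: [470.5, 248.0, 178.8]
ee_rot: [2.444, 0.003, 0.248]
ft_force: [-0.8, -0.8, -0.3]
gripper_width: 0.2
[470.52847249 247.996384   178.79547182] [2.44438765 0.00286141 0.24815288] [-0.43320748  0.56823109 -0.61891608  1.77455811  0.7679157   1.53707152
 -1.10265877] [-0.7678185  -0.80891071 -0.32549108]
book -21.23497896058833 194.07825398480114
```

View pics/c.png

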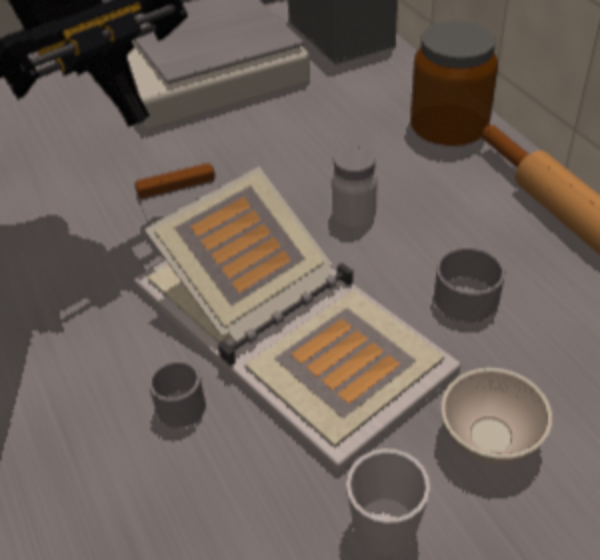

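The side view shows the tilted, shut fingers (crop (135,115)) hanging clear outside the raised card, and nothing has been disturbed. I lower them and slide the tip under the card.

```bash
python3 -m pendant '[[[0,0,0,0,0,0,0],[0.05,-0.2,-0.6,0,0,0,0],[0.1,-0.4,-1.3,0,0,0,0],[0.15,-0.57,-2,0,0,0,0],[0.15,-0.57,-2.7,0,0,0,0],[0.15,-0.57,-2.9,0,0,0,0],[0.15,-0.57,-2.95,0,0,0,0],[0.25,-1,-2.95,0,0,0,0],[0.35,-1.4,-2.95,0,0,0,0],[0.45,-1.8,-2.95,0,0,0,0],[0.5,-2,-2.95,0,0,0,0],[0.5,-2,-2.95,0,0,0,0]]]'
cat >> h.py <<'E'
def look(n=None,name='side'):
    import cv2
    s=env.observe();q=np.load('q.npy');d=s['position'][:2]-q[:2];c,k=np.cos(q[2]),np.sin(q[2])
    print('t',s['time'],'book',np.round([c*d[0]+k*d[1],-k*d[0]+c*d[1],s['position'][2]],1),s['ee_rot'].round(3),'F',np.round(s['ft_force'],1),s['qpos'].round(2))
    if n:
        p=env.get_image(name);im=p['color'][90:340,150:450,::-1];cv2.imwrite(f'pics/{n}.png',cv2.resize(im,None,fx=2.4,fy=2.4))
E
python3 -c "
from h import *
look('d')"
```

```text
time: 5.35
position: [490.8, 166.2, 61.7]
ee_rot: [2.443, 0.001, 0.247]
ft_force: [0.9, -0.6, 0.5]
gripper_width: 0.3
t 5.35 book [-21.7 109.8  61.7] [2.443e+00 1.000e-03 2.470e-01] F [ 0.9 -0.6  0.5] [-0.35  0.68 -0.55  1.93  0.92  1.31 -1.2 ]
```

View pics/d.png

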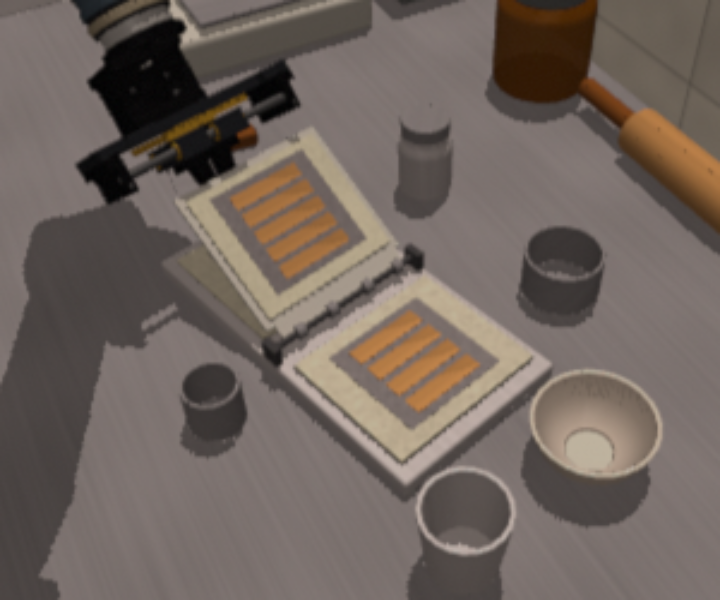

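The fingertip is now under the raised card (the hand is at crop (195,160)) with no contact force, about 20 mm off centre. I centre it, then lift along the arc.

```bash
python3 -m pendant '[[[0.22,0.05,0,0,0,0,0],[0.44,0.11,0,0,0,0,0],[0.47,-0.01,0.33,0,0,0,0],[0.5,-0.13,0.65,0,0,0,0],[0.53,-0.24,0.8,0,0,0,0],[0.56,-0.35,0.95,0,0,0,0],[0.6,-0.47,1.1,0,0,0,0],[0.62,-0.59,1.23,0,0,0,0],[0.66,-0.72,1.36,0,0,0,0],[0.69,-0.86,1.48,0,0,0,0],[0.73,-1.02,1.6,0,0,0,0],[0.77,-1.17,1.7,0,0,0,0]]]';python3 -c "
from h import *
look('e')"
```

```text
time: 6.4
position: [520.6, 121.7, 128.8]
ee_rot: [2.444, 0.004, 0.25]
ft_force: [-0.8, 1.1, -2.9]
gripper_width: 0.5
t 6.4 book [ -3.8  59.4 128.8] [2.444 0.004 0.25 ] F [-0.8  1.1 -2.9] [-0.25  0.56 -0.55  1.91  0.89  1.34 -1.03]
```

View pics/e.png

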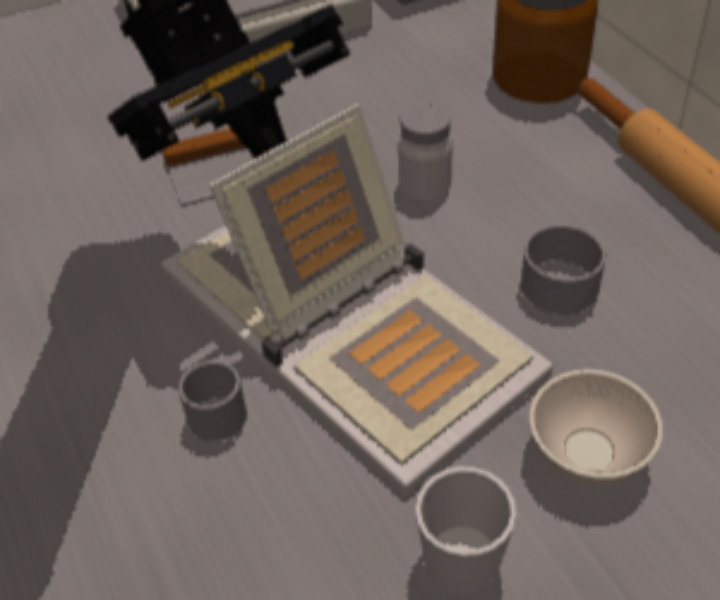

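The card has risen to about 65°, with the fingers behind it (crop (265,130)) and the under card still flat. I continue over the top while bringing the tool upright.

```bash
python3 -m pendant '[[[0.05,-0.2,0.1,0,0,0,0],[0.1,-0.39,0.2,0.4,0.1,0,0],[0.14,-0.57,0.27,0.8,0.2,0,0],[0.19,-0.75,0.33,1.2,0.3,0,0],[0.24,-0.94,0.36,1.6,0.4,0,0],[0.29,-1.14,0.38,2,0.5,0,0],[0.34,-1.33,0.4,2.4,0.6,0,0],[0.39,-1.53,0.4,2.8,0.7,0,0],[0.44,-1.72,0.38,3.2,0.8,0,0],[0.49,-1.91,0.35,3.7,0.94,0,0],[0.54,-2.1,0.3,4.2,1.07,0,0],[0.58,-2.3,0.25,4.65,1.18,0,0]]]';python3 -c "
from h import *
look('f')"
```

```text
time: 7.45
position: [544.0, 29.7, 139.0]
ee_rot: [2.864, 0.002, 0.252]
ft_force: [-0.4, 2.3, 0.1]
gripper_width: 0.4
t 7.45 book [ -3.8 -35.6 139. ] [2.864e+00 2.000e-03 2.520e-01] F [-0.4  2.3  0.1] [ 0.21  0.43 -0.63  1.94  0.63  1.   -0.52]
```

View pics/f.png

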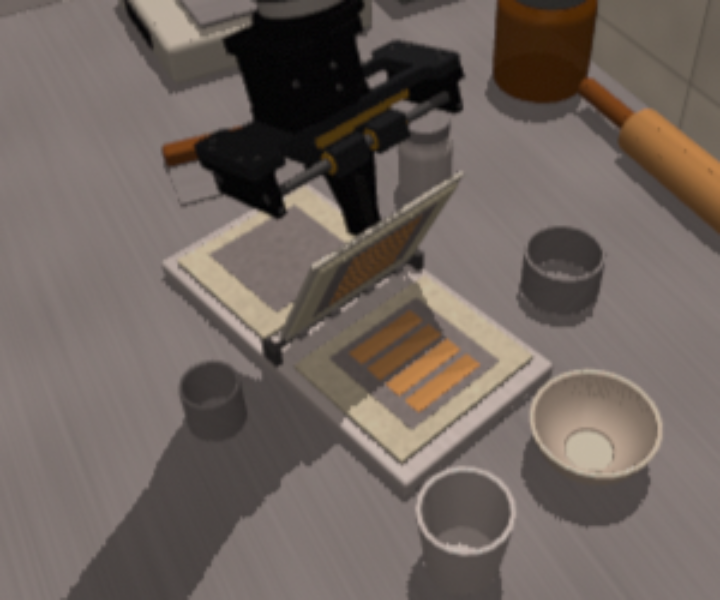

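The card is past upright, at about 115° and leaning toward the pack. The fingertip is on its back face (crop (360,220)), and the under card is flat. I continue down.

```bash
python3 -m pendant '[[[0.05,-0.2,-0.08,0.2,0.05,0,0],[0.1,-0.39,-0.18,0.5,0.13,0,0],[0.15,-0.58,-0.29,0.8,0.2,0,0],[0.2,-0.78,-0.4,1.1,0.28,0,0],[0.24,-0.94,-0.55,1.4,0.36,0,0],[0.28,-1.09,-0.7,1.7,0.43,0,0],[0.32,-1.24,-0.86,2,0.5,0,0],[0.35,-1.38,-1.03,2.3,0.58,0,0],[0.38,-1.49,-1.23,2.6,0.66,0,0],[0.41,-1.6,-1.43,2.9,0.74,0,0],[0.43,-1.68,-1.6,3.1,0.79,0,0],[0.44,-1.74,-1.75,3.1,0.79,0,0]]]';python3 -c "
from h import *
look()"
```

```text
time: 8.5
position: [561.5, -41.1, 67.9]
ee_rot: [3.141, 0.003, 0.25]
ft_force: [0.1, -0.3, 0.2]
gripper_width: 0.6
t 8.5 book [  -4.3 -108.5   67.9] [3.141e+00 3.000e-03 2.500e-01] F [ 0.1 -0.3  0.2] [ 0.51  0.57 -0.68  1.91  0.48  0.83 -0.18]
```

```bash
python3 -m pendant '[[[0.02,-0.08,-0.15,0,0,0,0],[0.03,-0.12,-0.3,0,0,0,0],[0.04,-0.16,-0.45,0,0,0,0],[0.05,-0.19,-0.55,0,0,0,0],[0.05,-0.19,-0.65,0,0,0,0],[0.05,-0.19,-0.7,0,0,0,0],[0.05,-0.19,-0.75,0,0,0,0],[0.05,-0.19,-0.8,0,0,0,0]]]';python3 -c "
from h import *
look('g')"
```

```text
time: 9.17
position: [563.6, -47.0, 36.4]
ee_rot: [3.142, 0.001, 0.252]
ft_force: [-0.0, -0.6, 0.8]
gripper_width: 0.5
t 9.1667 book [  -3.7 -114.7   36.4] [3.142e+00 1.000e-03 2.520e-01] F [-0.  -0.6  0.8] [ 0.49  0.61 -0.65  1.93  0.52  0.78 -0.2 ]
```

View pics/g.png

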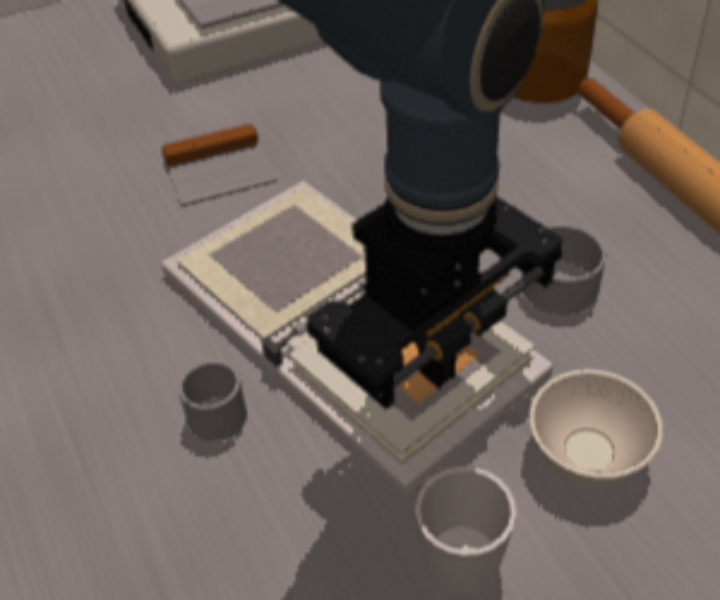

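The gripper hides most of the card, so I check from above.

```bash
python3 -c "
from h import *
look('h1','top')
T=env.get_image('side')
q=np.load('q.npy')
for th in (2.6,2.9,3.14):print(th,proj(T,b2w(q,[[x,r*np.cos(th),30+r*np.sin(th)] for x in(75,-75) for r in(15,150)])).round())
"
```

```text
t 9.2167 book [  -3.7 -114.7   36.1] [-3.141e+00  1.000e-03  2.520e-01] F [ 0.2  0.5 -0.3] [ 0.49  0.61 -0.65  1.93  0.52  0.77 -0.2 ]
2.6 [[324. 199.]
 [367. 204.]
 [269. 236.]
 [307. 247.]]
2.9 [[325. 200.]
 [372. 223.]
 [269. 238.]
 [315. 268.]]
3.14 [[325. 202.]
 [372. 237.]
 [270. 239.]
 [317. 281.]]
```

View pics/h1.png

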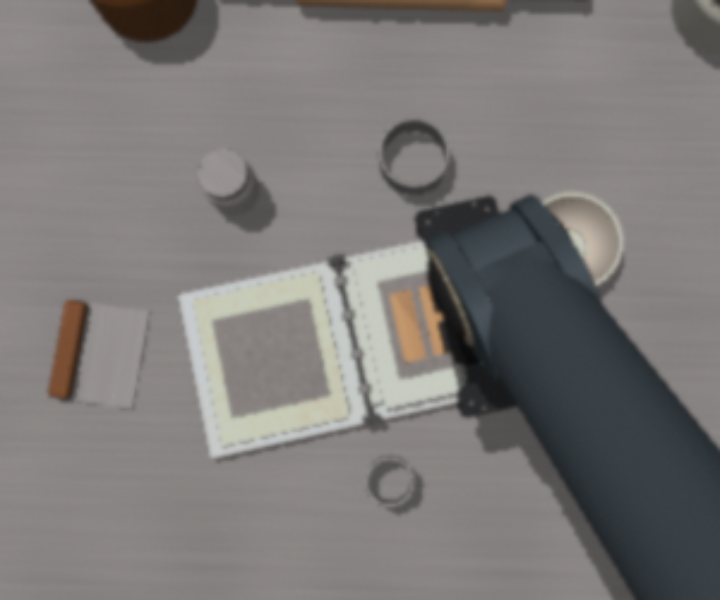

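The card is down on the pack side, and both the under card and the other objects are where they were. I press gently until there is a clear contact force.

```bash
for i in 1; do python3 -m pendant '[[[0.04,-0.15,-0.04,0,0,0,0],[0.06,-0.25,-0.08,0,0,0,0],[0.06,-0.25,-0.12,0,0,0,0],[0.06,-0.25,-0.15,0,0,0,0],[0.06,-0.25,-0.15,0,0,0,0]]]'; done; python3 -c "
from h import *
look()"
```

```text
time: 9.73
position: [566.4, -56.2, 33.5]
ee_rot: [3.141, 0.001, 0.252]
ft_force: [-8.1, 1.5, 24.5]
gripper_width: 0.5
t 9.7333 book [  -3.2 -124.4   33.5] [3.141e+00 1.000e-03 2.520e-01] F [-8.1  1.5 24.5] [ 0.5   0.62 -0.64  1.92  0.53  0.77 -0.18]
```

At z = 33.5 mm it is firm against the stop (24 N). I back off straight up, then away from the book.

```bash
python3 -m pendant '[[[0,0,0.1,0,0,0,0],[0,0,0.25,0,0,0,0],[0,0,0.5,0,0,0,0],[0,0,1,0,0,0,0],[0,0,1.8,0,0,0,0],[0,0,2.7,0,0,0,0],[0,0,3.6,0,0,0,0],[0,0,4.4,0,0,0,0],[0,-0.5,5,0,0,0,0],[0,-1.3,5.2,0,0,0,0],[0,-2.2,5.2,0,0,0,0],[0,-3.1,5.2,0,0,0,0]]]'; python3 -m pendant '[[[0,-0.9,0,0,0,0,0],[0,-1.8,0,0,0,0,0],[0,-2.7,0,0,0,0,0],[0,-3.6,0,0,0,0,0],[0,-4.5,0,0,0,0,0],[0,-5.2,0,0,0,0,0],[0,-5.5,0,0,0,0,0],[0,-5.5,0,0,0,0,0]]]';python3 -c "
from h import *
look('k')
look('k2','top')"
```

```text
time: 10.73
position: [566.2, -182.3, 240.3]
ee_rot: [3.14, -0.001, 0.253]
ft_force: [-0.0, 0.5, 0.3]
gripper_width: 0.6
time: 11.4
position: [564.3, -405.1, 237.6]
ee_rot: [-3.141, 0.003, 0.246]
ft_force: [-0.7, 0.6, 0.3]
gripper_width: 0.4
t 11.4 book [ -91.1 -462.   237.6] [-3.141e+00  3.000e-03  2.460e-01] F [-0.7  0.6  0.3] [ 0.99  0.58 -0.67  1.43  0.37  1.26  0.53]
t 11.45 book [ -89.2 -458.7  238. ] [-3.14e+00  2.00e-03  2.50e-01] F [0.2 1.  0.3] [ 0.98  0.58 -0.67  1.44  0.36  1.26  0.53]
```

View pics/k.png

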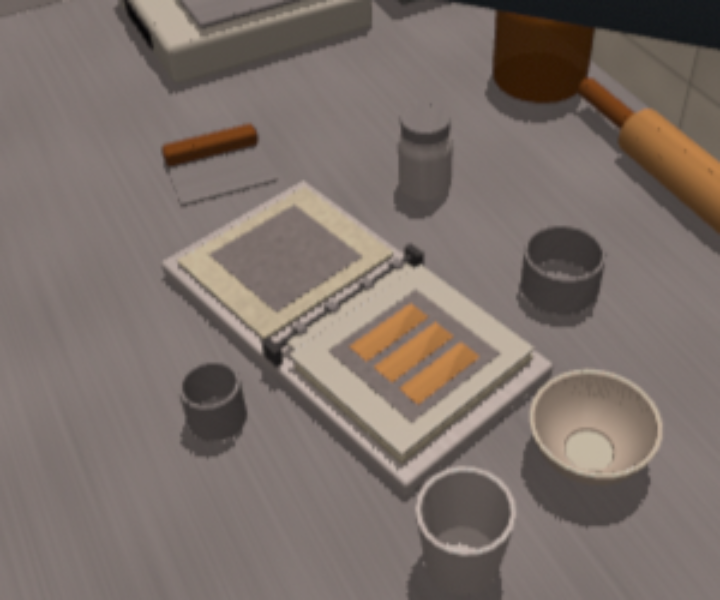

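View pics/k2.png

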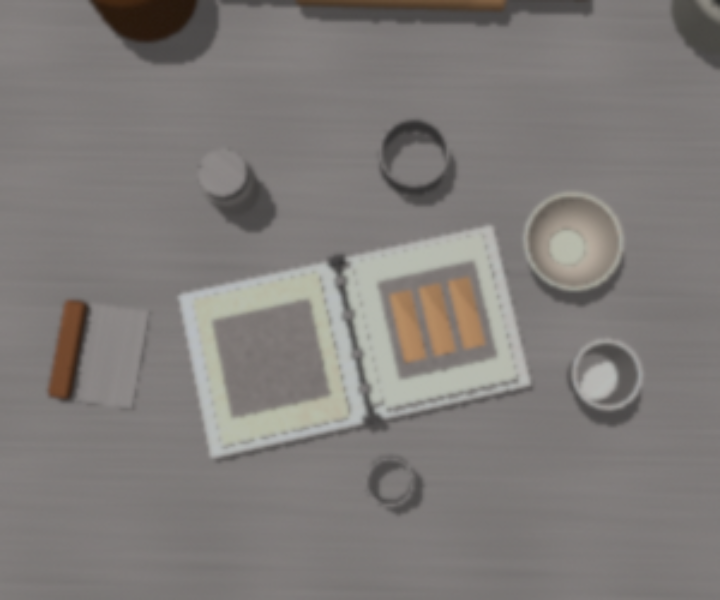

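The card lies flat on the -y side: its white back with 3 stripes is uppermost at top crop (435,325). The under card is flat, and the cutters, cup, shaker, bowl and scraper look where they were. The robot is clear.

```bash
python3 -c "
from station import env
print(env.finish_job())"
```

```text
the job is handed in; nothing more can be done
None
```

The card is turned over its spine and lies flat on the other side, and the job is handed in. I slid the shut fingertips under the half-raised card, lifted it along its arc and over the spine, then pressed it down from above. I pressed at about 124 mm from the spine, backed straight up and moved the arm clear, at about 11.4 s of the 42 s allowed.

**Card:** It met a hard stop with the fingertip at z = 33.5 mm, which is the height expected when flat. The last top and side pictures show it flat on the pack side with its back uppermost. I judged the final angle from contact height and pictures, not by a fitted measurement.

**Under card and bench:** The under card is still down, and the cutters, cup, shaker, bowl and scraper look unmoved in the pictures.

**Forces:** The last press read 24.5 N vertically at the wrist, firmer than the few newtons I intended but below the 120 N limit. The readings at the end of each earlier move stayed around 3 N or less.

**Other deviation:** The fingers first came in about 22 mm off centre along the spine, because the arm lagged its commanded pose. I moved them back towards the centre before lifting. No check failed.

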